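# Stand the stone tin heavy end down

## Task

The closed steel tin holds a sharpening stone packed in one end, and nothing on the outside shows which. Tip the stand's folded-down backrest all the way up by its heel tab, lift the tin to find by its tilt which end is heavy, and leave the tin standing upright in the stand's tray with the heavy end down. Always set the tin down gently, let go of it at the end, and leave the mortar, the glass bowl, the whisk and the spice carousel where they are.

Things in the scene. Friction and masses are not known exactly. Their poses are not given: they have to be found in the camera images.
- tin: Closed bare-metal tin, 150 long (x) x 44 wide (y) x 50 mm thick (z), origin at its centre; starts lying flat, z up, any yaw. The ends look alike. A heavy stone fills one half inside (either end, at random), light foam the other. 0.45 to 0.56 kg, balancing about 20 mm from the middle towards the heavy end. Gripped on its buttons across the 44 mm width.
- buttons_mid (a point): Centre of the tin, midway between its middle pair of swivel buttons. Each of three pairs is two flat round steel buttons, 14 mm across, at mid-thickness of the long sides, 5 mm proud: 54 mm across a pair (along tin y). A pair sits on one axle, about which the tin turns almost freely when the pair is gripped and lifted; lifted by the middle pair, its heavy end drops.
- buttons_plus (a point): Midway between the button pair near the tin's +x end (x = +55 mm, 20 mm from that end). Lifted by this pair, the tin hangs with the other end down.
- buttons_minus (a point): Midway between the button pair near the tin's -x end (x = -55 mm, 20 mm from that end). Lifted by this pair, the tin hangs with the other end down.
- stand: Plastic stand fixed to the counter; origin on the counter under the centre of its square tray, z up, front = +x. Tray: inside 84 x 84 mm, floor 6 mm above the counter, rim 14 mm high and 6 mm thick. Two cheeks (22 x 6 mm, 74 mm high) at x = -70, y = +-39 mm carry the backrest's pivot.
- pivot (a point): Pivot of the backrest, at stand x = -70, y = 0, z = 65 mm; its axis is the stand's y axis. The backrest is one rigid bent steel piece: a plate 85 long x 66 wide x 4 mm from the pivot towards stand +x, and a heel tab 90 long x 40 wide x 5 mm towards stand -x.
- backrest (a joint): Backrest angle, rad. 0 = folded down: plate slopes 15 deg up over the tray, tab slopes 40 deg up. Pressing the tab down tips the plate up; 1.31 = all the way up, at its stop: plate vertical behind the tray, top edge 150 mm above the counter, tab sloping 35 deg down. A stiff hinge (about 0.1 N m, 2 to 3 N on the tab) keeps it where it is left; it starts at 0 to 0.2.
- tab_press (a point): Point on the middle of the heel tab (mid-thickness), 78 mm from the pivot and 12 mm from the tab's end; it turns with the backrest.
- mortar: Wooden mortar with its pestle fixed in it, bystander: 90 mm across, 70 mm high, pestle knob up to 105 mm high; origin at the centre of its underside.
- bowl: Glass bowl, bystander: 110 mm across, 48 mm high; origin at the centre of its underside.
- whisk: Small steel whisk lying flat, bystander: about 210 mm long along its x axis, 36 mm wide and high; origin on the counter near its middle.
- carousel: Plastic spice carousel, bystander, its base fixed: round tray of jars 156 mm across, jars up to 104 mm high, centre post up to 158 mm; the tray spins on the post; origin at the centre of its underside.
Mind the look-alikes: they are no part of the job. Of the things that look like the stand, the larger one is meant. Leave any orange look-alike of the tin alone.

How it is judged:
On the way, in this order (a step that is already met when the one before it is completed fails the run):
1. the backrest has been tipped all the way up (past 1.2 rad) (value of joint backrest above 1.2 rad), for 0.2 s.
2. the tin is held up, clear of the counter, with its long axis near vertical (height (world z) of tin above 0.11 m and angle between the x axis of tin and the z axis of stand, either way round below 0.6 rad and contact force between tin and the fingers above 1 N), for 0.1 s.
At the end, for the whole second after the job is handed in: The tin stands upright (long axis within 0.08 rad of vertical) on the floor of the stand's tray (centre within 25 mm of the tray's centre in stand x and y, 76 to 85 mm above the counter), with the end that holds the stone at the bottom, at rest and released; the backrest is still up (above 1.2 rad) (value of joint backrest above 1.2 rad and angle between the x axis of tin and the z axis of stand, either way round below 0.08 rad and x of tin in the frame of stand between -0.025 and 0.025 m and y of tin in the frame of stand between -0.025 and 0.025 m and height (world z) of tin between 0.076 and 0.085 m and height (world z) of stone_c0 below 0.06 m and linear speed of tin below 0.02 m/s and angular speed of tin below 0.1 rad/s and contact force between tin and stand above 1 N); the robot touches nothing.
It fails at once if the tin is pressed or banged hard into the stand (over 100 N) (contact force between tin and stand above 100 N).
It fails at once if the tin is dropped or knocked over (over 0.5 m/s while not held) (linear speed of tin above 0.5 m/s and contact force between tin and the fingers below 0.2 N).
It fails at once if the mortar, the glass bowl or the whisk is shifted by more than 20 mm (distance of any of mortar, bowl, whisk from where it was at the start of the episode above 0.02 m).
It fails at once if the spice carousel is pushed (over 5 N) (contact force between carousel and the fingers above 5 N or contact force between carousel and the arm above 5 N or contact force between carousel and tin above 5 N).
It also fails if it takes over 72 s, if anything falls off the work surface, if the arm or the gripper's body presses on something with over 40 N, if the wrist force passes 120 N, or if a joint passes its speed limit or range.

## Robot

A 6-joint arm with a two-finger parallel gripper is mounted at the origin on the work surface. World frame = base frame: x ahead of the robot, y to its left, z up, the work surface at z = 0. Lengths are in m, angles in rad, forces in N, time in s.
With the tool pointing down it reaches from about 0.425 to 0.95 m from the base axis. Payload 3.5 kg.
Tool frame: the origin (TCP) lies on the centre line of the jaws, within the pads' length; the fingertips stand 14 mm ahead of it and the grasp point (between the pads) lies 5 mm behind it (ctrl.tip_reach is the distance from the TCP to the fingertips, in m); z points along the fingers, y is the line along which they close (so a half turn about z gives the same grasp; the last joint's range is limited). The gripper opens to 85 mm and grips with 20 to 120 N. Pads are 22 mm wide; open, the fingers measure 114 mm over their backs; the gripper's body (76 mm by 85 mm) begins 54 mm behind the grasp point. The pads swing forward as they close: fully open they stand 13 mm farther back than shut.
Start: joints at [-1.451, 0.286, 1.577, -0, 1.279, -0.15], TCP at [0.18, -0.651, 0.245] pointing down, gripper open.
Joint ranges: [-2.77, 2.77], [-0.9, 2.22], [0.21, 2.48], [-1.53, 4.67], [0.24, 2.81], [-2.84, 2.84]. Speed limits (rad/s): [2.79, 2.79, 3.14, 3.14, 3.14, 3.14].

## Interface

Orientations are given as a unit quaternion [x, y, z, w].
In Python, from plant import get_state, imaging, workorder, ctrl gives the robot as it stands. The module is installed in compiled form; this text tells all that it offers.
- The arm moves only by the shell command python3 -m jog 'ROWS' [FORCE]. ROWS is JSON, a list of rows, each a list of 7 numbers: the closure, from 0 (fully open) to 1 (shut), then the shift along the tool's x, y, z in mm, then the turn, a rotation vector about the tool's x, y, z in rad. In form: [[gripper, tx, ty, tz, ax, ay, az], ...]. A call has 1 to 12 rows; each row is the pose to reach, as a shift and turn from the pose commanded when the call began, along the tool's axes at that moment; what a row does not reach only later rows make up. A row lasts 1/10 s, in which the tool goes at most 50 mm and 8.59 degrees, less where a joint would pass 70% of its speed; a pose out of reach is approached as far as the arm can. A call with a gripper value outside its range is refused whole. The fingers move at their own pace and stop on an object; FORCE is the grip in N (left out, the last holds). Time passes only in rows, so rows that repeat a pose let the fingers close. It gives the time, the measured TCP pose, the force, the opening and the grip force at its end, in the units of the state.
- get_state(): the state, without advancing time (a new reading comes with each control period).
- imaging.read_camera(name): name is "scene" or "side" or "wrist"; returns a dict with "image" (400x640x3 uint8, blue, green, red), "fx", "fy", "cx", "cy" (pixels), "R" (3x3) and "t" (3): a world point X has camera coordinates R X + t; the wrist camera has in their place "tool_from_camera" (4x4, takes a point from camera to tool coordinates, whose origin is the TCP and whose axes are the flange's). Camera axes: x right, y down, z forward; pixel columns grow to the right and rows downward; lengths in m; the calibration is good to about 2 mm. A picture is of the moment at which its call begins: read the wrist's pose just before it. There is no depth.
- workorder.sign_off(): hands the job in; it is judged then, once.
The state is a dict: "time": time; "qpos": joint angles; "dq": joint speeds; "joint_efforts": joint torques, N m; "eef_pos": TCP position; "tcp_rot": TCP orientation; "contact_force": force on the tool from outside, world axes, zero at the start; "wrist_torque": the same for the moment, N m; "opening": opening from 0.0 (shut) to 1.0 (fully open); "finger_force": force on a finger pad.
Only numpy, scipy, OpenCV 4.12 (cv2) and the standard library are available. Lean on these libraries where they do the work, as an engineer would, in place of code of your own. Each camera call takes 0.05 s, during which the arm holds its last target. There are 200 camera calls.

## Working session

There is one attempt and no reset: what is moved stays moved. The work goes in short steps, Python scripts to look and compute and a shell command to move; the robot and the scene stay as the last step left them, time stands still between calls to the robot, and variables do not carry over. Pictures are saved under pics/ and viewed, at most 11 in all, crops included, and the job is handed in when it is done.

```bash
mkdir -p pics
cat > h.py <<'E'
import numpy as np, cv2
from plant import get_state, imaging, workorder, ctrl
from scipy.spatial.transform import Rotation as R
def cam(n):
    s=get_state(); c=imaging.read_camera(n)
    K=np.array([[c['fx'],0,c['cx']],[0,c['fy'],c['cy']],[0,0,1]])
    if n=='wrist':
        T=np.eye(4);T[:3,:3]=R.from_quat(s['tcp_rot']).as_matrix();T[:3,3]=s['eef_pos']
        W=T@np.array(c['tool_from_camera']); o=W[:3,3]; M=W[:3,:3]
    else: M=np.array(c['R']).T; o=-M@np.array(c['t'])
    return c['image'],K,M,o
def ray(C,u,v,z):
    _,K,M,o=C; d=M@np.linalg.inv(K)@np.array([u,v,1.]); return o+d*(z-o[2])/d[2]
def proj(C,X):
    _,K,M,o=C; p=K@(M.T@(np.array(X)-o)); return p[:2]/p[2]
E
python3 - <<'E'
from h import *
for n in ['scene','side','wrist']:
    C=cam(n); cv2.imwrite(f'pics/{n}0.png',C[0]); print(n,C[3].round(3),C[2].round(3).tolist(),C[1][0,0])
    np.savez(f'{n}0.npz',K=C[1],M=C[2],o=C[3])
s=get_state();print(s['eef_pos'],R.from_quat(s['tcp_rot']).as_matrix().round(3),s['time'],s['opening'])
E
```

```text
scene [1.433 0.284 0.67 ] [[-0.389, 0.498, -0.775], [0.921, 0.208, -0.328], [-0.002, -0.842, -0.539]] 398.11725749230243
side [0.219 0.91  0.844] [[-0.931, -0.233, 0.281], [-0.365, 0.548, -0.752], [0.021, -0.803, -0.596]] 439.6191450592894
wrist [ 0.256 -0.63   0.372] [[0.266, -0.918, -0.295], [-0.964, -0.254, -0.08], [-0.002, 0.306, -0.952]] 290.2948659080654
[ 0.17986746 -0.65007932  0.24423349] [[ 0.964  0.267 -0.   ]
 [ 0.267 -0.964  0.002]
 [ 0.    -0.002 -1.   ]] 0.15 0.9989017109168873
```

View pics/scene0.png

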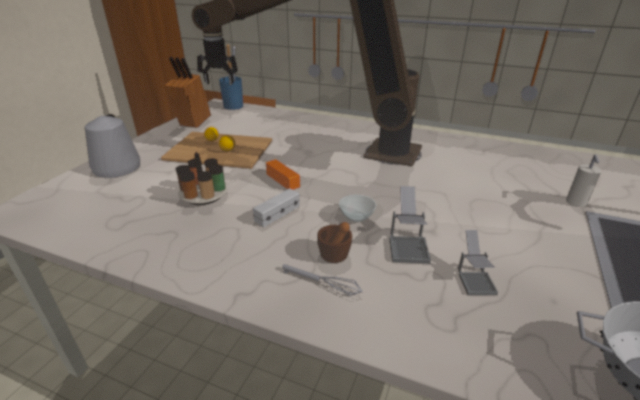

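View pics/side0.png

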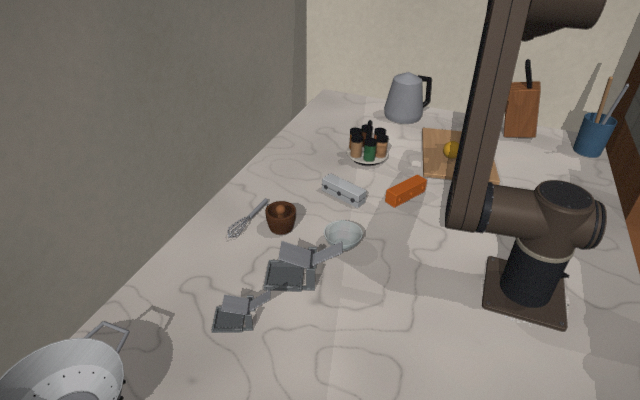

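The scene view shows the tin at (277,208), the large stand at (409,240) with its tab at (407,200), the small look-alike stand at (477,270), the bowl at (356,208), the mortar at (335,243) and the carousel at (203,185). In the side view the stand is at (292,270) and the tin at (344,190). Next I'll zoom in.

Run:
```python
import cv2,numpy as np
a=cv2.imread('pics/scene0.png');b=cv2.imread('pics/side0.png')
def c(im,x,y,w,h,W,H): return cv2.resize(im[y:y+h,x:x+w],(W,H),interpolation=cv2.INTER_CUBIC)
t=np.hstack([c(a,375,180,80,60+30,400,450)[:300*1+150],c(b,250,235,100,112,400,450)])
# tins
u=np.hstack([c(a,245,185,66,25*2-1,400,297)[:300],c(b,310,170,66,49,400,297)])
cv2.imwrite('pics/z1.png',t);cv2.imwrite('pics/z2.png',u)
cv2.imwrite('pics/z.png',np.vstack([cv2.resize(t,(800,450)),cv2.resize(u,(800,297))])[:747])
im=cv2.imread('pics/z.png');cv2.imwrite('pics/z.png',cv2.resize(im,None,fx=.8,fy=.8))
```

```text
(no output)
```

View pics/z.png

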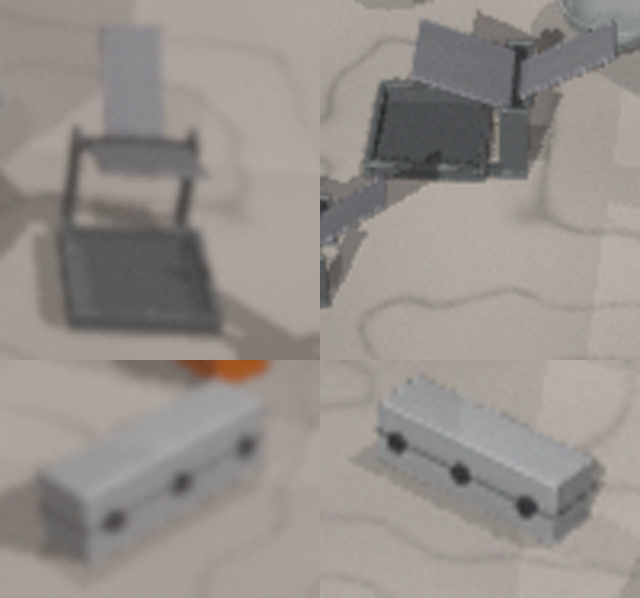

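The zoom shows the stand's tray rim, cheeks, plate and tab clearly in both views, and three buttons on one long side of the tin in each view. I'll turn these into coordinates.

Run:
```python
from h import *
def ld(n):
    d=np.load(n+'0.npz'); return (None,d['K'],d['M'],d['o'])
A,B=ld('scene'),ld('side')
a=lambda x,y:(375+x/4,180+y/4); b=lambda x,y:(250+(x-320)/3.2,235+y/3.2)
ta=lambda x,y:(245+x/4.848,185+(y-360)/4.848); tb=lambda x,y:(310+(x-320)/4.848,170+(y-360)/4.848)
def tri(p,q):
    rows=[]
    L=[]
    for C,(u,v) in((A,p),(B,q)):
        _,K,M,o=C; d=M@np.linalg.inv(K)@[u,v,1]; d/=np.linalg.norm(d); L.append((o,d))
    P=[np.eye(3)-np.outer(d,d) for o,d in L]
    return np.linalg.solve(sum(P),sum(p@o for p,(o,d) in zip(P,L))).round(4)
print('tray scene',[ray(A,*a(*p),0.014).round(4)[:2].tolist() for p in[(62,228),(195,228),(220,322),(72,322)]])
print('tray side',[ray(B,*b(*p),0.014).round(4)[:2].tolist() for p in[(378,80),(495,105),(490,175),(365,175)]])
print('btn scene',[ray(A,*ta(*p),0.025).round(4)[:2].tolist() for p in[(115,521),(181,482),(245,446)]])
print('btn side',[ray(B,*tb(*p),0.025).round(4)[:2].tolist() for p in[(397,443),(461,475),(527,507)]])
print('top scene',[ray(A,*ta(*p),0.05).round(4)[:2].tolist() for p in[(42,482),(88,508),(264,408),(215,385)]])
print('top side',[ray(B,*tb(*p),0.05).round(4)[:2].tolist() for p in[(420,377),(380,410),(555,488),(595,458)]])
# tab end corners: scene (100,26),(158,27); side tab end (613,22)near?,(617,45)
print('tab', tri(a(100,26),b(617,45)),tri(a(158,27),b(613,22)), tri(a(100,26),b(613,22)),tri(a(158,27),b(617,45)))
print('plate end', tri(a(103,173),b(415,75)),tri(a(205,175),b(420,22)),tri(a(103,173),b(420,22)),tri(a(205,175),b(415,75)))
print('bowl',ray(A,356,205,.048),ray(B,343,233,.048),'mortar',ray(A,334,232,.07),ray(B,281,210,.07),'car',ray(A,203,197,0.02),ray(B,369,157,.02))
print('whisk',[ray(A,*p,0.01).round(3)[:2].tolist() for p in[(281,267),(360,292)]], 'orange',ray(A,283,176,.04))
```

```text
tray scene [[0.5599, 0.1297], [0.525, 0.2129], [0.617, 0.2451], [0.653, 0.1595]]
tray side [[0.645, 0.159], [0.543, 0.1483], [0.5168, 0.22], [0.6066, 0.2572]]
btn scene [[0.6222, -0.2106], [0.5698, -0.1938], [0.5177, -0.1756]]
btn side [[0.6193, -0.2087], [0.567, -0.1905], [0.5154, -0.1735]]
top scene [[0.6347, -0.2503], [0.6481, -0.2121], [0.5087, -0.166], [0.4951, -0.2066]]
top side [[0.6209, -0.2553], [0.6314, -0.2065], [0.4962, -0.167], [0.4822, -0.2093]]
tab [0.4461 0.1239 0.1032] [0.4507 0.1523 0.1285] [0.4547 0.1208 0.1137] [0.4421 0.1556 0.1183]
plate end [0.5908 0.1707 0.0723] [0.5918 0.2059 0.1171] [0.6027 0.1591 0.0946] [0.5799 0.2174 0.0953]
bowl [0.49370462 0.00780285 0.048     ] [0.48438098 0.01403088 0.048     ] mortar [0.66922897 0.00601047 0.07      ] [0.67501193 0.0120066  0.07      ] car [ 0.59219997 -0.46111585  0.02      ] [ 0.54530192 -0.45982705  0.02      ]
whisk [[0.78, -0.091], [0.786, 0.116]] orange [ 0.40499848 -0.27496456  0.04      ]
```

```bash
cat >> h.py <<'E'
def go(x,y,z,yaw_deg,tilt=None):
    s=get_state(); R0=R.from_quat(s['tcp_rot']); p=R0.inv().apply(np.array([x,y,z])-s['eef_pos'])*1000
    c,q=np.cos(np.radians(yaw_deg)),np.sin(np.radians(yaw_deg))
    R1=R.from_matrix(np.array([[c,q,0],[q,-c,0],[0,0,-1.]]))
    print('go',p.round(1).tolist(),(R0.inv()*R1).as_rotvec().round(3).tolist())
E
python3 -c "
from h import *
go(.43,-.35,.30,15.5);go(.5,.12,.30,108.7);go(.52,.165,.30,108.7)"
```

```text
go [321.1, -222.7, -55.3] [-0.002, -0.0, -0.001]
go [513.8, -657.0, -54.4] [-0.001, -0.002, -1.627]
go [545.1, -695.0, -54.3] [-0.001, -0.002, -1.627]
```

```bash
python3 -m jog '[[0,320,-220,-55,0,0,0],[0,320,-220,-55,0,0,0],[0,320,-220,-55,0,0,0],[0,320,-220,-55,0,0,0],[0,320,-220,-55,0,0,0],[0,320,-220,-55,0,0,0],[0,320,-220,-55,0,0,0],[0,320,-220,-55,0,0,0],[0,320,-220,-55,0,0,0],[0,320,-220,-55,0,0,0]]'
python3 -c "
from h import *
go(.52,.165,.30,108.7)"
```

```text
time: 1.15
eef_pos: [0.4301, -0.3526, 0.3002]
tcp_rot: [0.991, 0.136, -0.0, 0.0]
contact_force: [-0.4, -0.8, 0.3]
opening: 0.998
finger_force: 0.0
go [225.7, -474.3, 0.0] [-0.0, 0.001, -1.625]
```

```bash
python3 -m jog '[[0,226,-474,0,0,0,-1.625],[0,226,-474,0,0,0,-1.625],[0,226,-474,0,0,0,-1.625],[0,226,-474,0,0,0,-1.625],[0,226,-474,0,0,0,-1.625],[0,226,-474,0,0,0,-1.625],[0,226,-474,0,0,0,-1.625],[0,226,-474,0,0,0,-1.625],[0,226,-474,0,0,0,-1.625],[0,226,-474,0,0,0,-1.625],[0,226,-474,0,0,0,-1.625],[0,226,-474,0,0,0,-1.625]]'
python3 -m jog '[[1,0,0,0,0,0,0],[1,0,0,0,0,0,0],[1,0,0,0,0,0,0]]'
python3 -c "
from h import *
C=cam('wrist');cv2.imwrite('pics/w1.png',C[0]);np.savez('w1.npz',K=C[1],M=C[2],o=C[3])
f=np.array([.947,.321])
"
```

```text
time: 2.35
eef_pos: [0.5215, 0.165, 0.2994]
tcp_rot: [0.583, 0.813, -0.0, -0.001]
contact_force: [-0.8, -0.8, -0.2]
opening: 0.999
finger_force: 0.0
time: 2.65
eef_pos: [0.5214, 0.1622, 0.3003]
tcp_rot: [0.585, 0.811, -0.0, 0.0]
contact_force: [0.4, -0.1, 0.3]
opening: 0.514
finger_force: 0.0
```

View pics/w1.png

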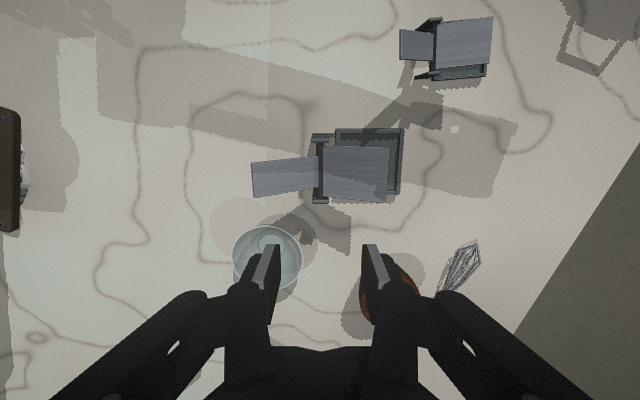

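The wrist view shows the tab's end at (251,161)–(253,198), cheeks at about (325,136) and (318,201), and the tray's outer corners at (335,128), (405,129) and (401,195).

Run:
```python
from h import *
d=np.load('w1.npz');C=(None,d['K'],d['M'],d['o'])
r=lambda u,v,z:ray(C,u,v,z)[:2].round(4).tolist()
print('cheek',r(325,136,.074),r(318,201,.074))
print('tray',r(335,128,.014),r(405,129,.014),r(401,195,.014))
for z in(.10,.11,.12): print('tab end',z,r(251,161,z),r(253,198,z),'plate end',r(392,147,z-.015),r(386,203,z-.015))
```

```text
cheek [0.512, 0.2065] [0.5296, 0.1263]
tray [0.5243, 0.2162] [0.617, 0.2455] [0.6495, 0.1555]
tab end 0.1 [0.4399, 0.1558] [0.453, 0.1137] plate end [0.5901, 0.2202] [0.6097, 0.1539]
tab end 0.11 [0.4417, 0.1583] [0.4543, 0.1174] plate end [0.5874, 0.2206] [0.6064, 0.1562]
tab end 0.12 [0.4434, 0.1607] [0.4556, 0.1212] plate end [0.5847, 0.2211] [0.6031, 0.1586]
```

```bash
python3 -c "
from h import *
print(ctrl.tip_reach)
P=np.array([.5205,.1665]);f=np.array([.948,.317])
for h,z in((68,.145),(68,.123),(74,.10),(76,.08),(74,.058),(70,.045),(68,.04),(67,.036)): go(*(P-h/1000*f),z,108.5)"
```

```text
0.014
go [4.1, -67.5, 155.3] [-0.0, 0.0, -0.002]
go [4.1, -67.5, 177.3] [-0.0, 0.0, -0.002]
go [4.1, -73.4, 200.3] [-0.0, 0.0, -0.002]
go [4.1, -75.4, 220.3] [-0.0, 0.0, -0.002]
go [4.1, -73.4, 242.3] [-0.0, 0.0, -0.002]
go [4.1, -69.4, 255.3] [-0.0, 0.0, -0.002]
go [4.1, -67.4, 260.3] [-0.0, 0.0, -0.002]
go [4.1, -66.4, 264.3] [-0.0, 0.0, -0.002]
```

```bash
python3 -m jog '[[1,4,-67,60,0,0,0],[1,4,-67,110,0,0,0],[1,4,-67,150,0,0,0],[1,4,-67,155,0,0,0],[1,4,-67,155,0,0,0],[1,4,-67,165,0,0,0],[1,4,-67,170,0,0,0],[1,4,-67,176,0,0,0],[1,4,-68,180,0,0,0],[1,4,-69,184,0,0,0]]' 
python3 -m jog '[[1,0,-1,4,0,0,0],[1,0,-2,8,0,0,0],[1,0,-3,12,0,0,0],[1,0,-4,16,0,0,0],[1,0,-5,20,0,0,0]]'
```

```text
time: 3.7
eef_pos: [0.4552, 0.1457, 0.117]
tcp_rot: [0.584, 0.812, 0.001, 0.001]
contact_force: [-0.5, -1.4, 2.6]
opening: 0.0
finger_force: 0.7
time: 4.2
eef_pos: [0.4495, 0.1441, 0.0959]
tcp_rot: [0.584, 0.812, -0.0, -0.0]
contact_force: [-0.2, 0.1, 1.6]
opening: -0.001
finger_force: 0.7
```

```bash
python3 -m jog '[[1,0,-1,5,0,0,0],[1,0,-2,10,0,0,0],[1,0,-2,15,0,0,0],[1,0,-2,20,0,0,0],[1,0,-1,25,0,0,0],[1,0,0,30,0,0,0],[1,0,1,35,0,0,0],[1,0,2,40,0,0,0],[1,0,3,44,0,0,0],[1,0,4,47,0,0,0]]'
python3 -m jog '[[1,0,1,2,0,0,0],[1,0,1,4,0,0,0]]'
python3 -m jog '[[1,0,0,2,0,0,0],[1,0,0,3,0,0,0]]'
```

```text
time: 5.2
eef_pos: [0.4542, 0.1456, 0.0493]
tcp_rot: [0.584, 0.812, 0.001, 0.0]
contact_force: [0.3, 0.7, 1.7]
opening: -0.001
finger_force: 0.7
time: 5.4
eef_pos: [0.4552, 0.1458, 0.0455]
tcp_rot: [0.584, 0.812, 0.0, 0.0]
contact_force: [0.6, -0.4, 1.9]
opening: -0.003
finger_force: 0.6
time: 5.6
eef_pos: [0.4545, 0.1456, 0.0422]
tcp_rot: [0.584, 0.812, -0.0, 0.0]
contact_force: [0.2, -0.0, 1.4]
opening: -0.001
finger_force: 0.6
```

```bash
python3 -m jog '[[1,0,0,2,0,0,0],[1,0,0,4,0,0,0]]'
python3 -m jog '[[1,0,0,2,0,0,0],[1,0,0,4,0,0,0]]'
python3 -c "
from h import *
C=cam('side');cv2.imwrite('pics/s2.png',cv2.resize(C[0][200:320,230:390],(640,480)))"
```

```text
time: 5.8
eef_pos: [0.4549, 0.1457, 0.0387]
tcp_rot: [0.584, 0.812, 0.0, 0.0]
contact_force: [-2.1, 0.2, 12.9]
opening: -0.001
finger_force: 6.3
time: 6.0
eef_pos: [0.4556, 0.1459, 0.0379]
tcp_rot: [0.584, 0.812, -0.001, -0.001]
contact_force: [-12.6, -1.5, 35.6]
opening: 0.003
finger_force: 18.1
```

View pics/s2.png

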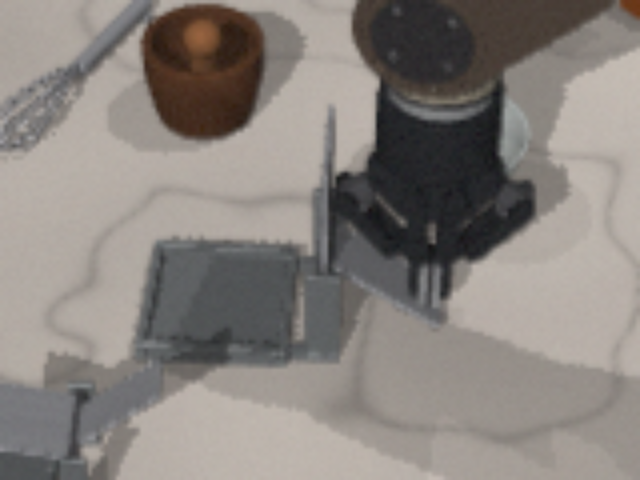

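The backrest plate is edge-on and vertical at zoomed (328,190), with the tab down and 35 N at the stop, so it is fully up. I'll retract and go to the tin.

```bash
python3 -m jog '[[1,0,-2,-20,0,0,0],[1,0,-3,-60,0,0,0],[1,0,-3,-110,0,0,0],[1,0,-3,-160,0,0,0],[1,0,-3,-210,0,0,0],[1,0,-3,-250,0,0,0],[1,0,-3,-260,0,0,0],[1,0,-3,-260,0,0,0]]'
python3 -c "
from h import *
go(.563,-.214,.25,-18.6)"
```

```text
time: 6.85
eef_pos: [0.4524, 0.1448, 0.2961]
tcp_rot: [0.584, 0.812, 0.001, 0.001]
contact_force: [-0.2, -0.6, -0.1]
opening: -0.002
finger_force: 0.0
go [-375.3, -9.5, 46.4] [0.003, -0.004, 2.219]
```

```bash
python3 -m jog '[[0,-375,-10,30,0,0,2.22],[0,-375,-10,30,0,0,2.22],[0,-375,-10,30,0,0,2.22],[0,-375,-10,30,0,0,2.22],[0,-375,-10,30,0,0,2.22],[0,-375,-10,30,0,0,2.22],[0,-375,-10,30,0,0,2.22],[0,-375,-10,30,0,0,2.22],[0,-375,-10,46,0,0,2.22],[0,-375,-10,46,0,0,2.22],[0,-375,-10,46,0,0,2.22],[0,-375,-10,46,0,0,2.22]]'
python3 -c "
from h import *
go(.563,-.214,.25,-18.6)"
```

```text
time: 8.05
eef_pos: [0.56, -0.2133, 0.2438]
tcp_rot: [0.999, 0.044, -0.003, -0.002]
contact_force: [-0.1, 0.2, 0.9]
opening: 0.999
finger_force: 0.0
go [2.9, 1.0, -6.2] [-0.003, 0.007, 0.413]
```

```bash
python3 -m jog '[[0,3,1,-6,0,0,0.41],[0,3,1,-6,0,0,0.41],[0,3,1,-6,0,0,0.41],[0,3,1,-6,0,0,0.41],[0,3,1,-6,0,0,0.41]]'
python3 -c "
from h import *
C=cam('wrist');cv2.imwrite('pics/w2.png',C[0]);np.savez('w2.npz',K=C[1],M=C[2],o=C[3])"
```

```text
time: 8.55
eef_pos: [0.5637, -0.2141, 0.2516]
tcp_rot: [0.988, -0.156, -0.002, -0.001]
contact_force: [1.0, -0.7, -0.5]
opening: 1.0
finger_force: 0.0
```

View pics/w2.png

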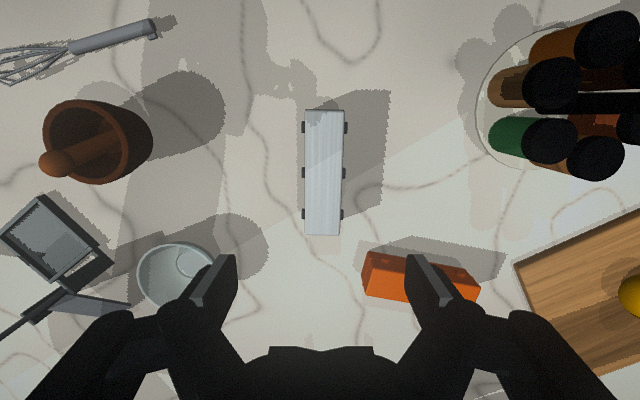

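The tin's buttons show at left (304,127), (303,172), (303,213) and right (347,127), (345,172), (341,214). Its top corners are (305,110), (343,111), (341,235) and (305,235).

Run:
```python
from h import *
d=np.load('w2.npz');C=(None,d['K'],d['M'],d['o'])
r=lambda u,v,z:ray(C,u,v,z)[:2]
b=[r(u,v,.025) for u,v in((304,127),(303,172),(303,213),(347,127),(345,172),(341,214))]
t=[r(u,v,.05) for u,v in((305,110),(343,111),(341,235),(305,235))]
print(np.mean(b,0).round(4),np.mean(t,0).round(4),np.mean([b[1],b[4]],0).round(4))
v=b[0]+b[3]-b[2]-b[5]; w=t[0]+t[1]-t[2]-t[3]
print(np.degrees(np.arctan2(v[1],v[0])),np.degrees(np.arctan2(w[1],w[0])),np.linalg.norm(v)/2,np.linalg.norm(w)/2)
go(.562,-.2125,.12,-18.8)
```

```text
[ 0.5634 -0.2185] [ 0.5634 -0.2179] [ 0.5635 -0.2188]
-20.04012808542634 -18.239810155936173 0.10945794152465599 0.14747505853360685
go [-2.0, -1.0, 132.2] [-0.001, 0.003, 0.015]
```

```bash
python3 -m jog '[[0,1,4,50,0,0,0.018],[0,1,4,100,0,0,0.018],[0,1,4,150,0,0,0.018],[0,1,4,185,0,0,0.018],[0,1,4,210,0,0,0.018],[0,1,4,225,0,0,0.018],[0,1,4,235,0,0,0.018],[0,1,4,235,0,0,0.018]]'
python3 -m jog '[[0.5,0,0,0,0,0,0],[0.5,0,0,0,0,0,0],[0.5,0,0,0,0,0,0],[0.5,0,0,0,0,0,0],[0.5,0,0,0,0,0,0]]' 40
```

```text
time: 9.4
eef_pos: [0.5639, -0.2185, 0.0184]
tcp_rot: [0.986, -0.166, -0.001, -0.0]
contact_force: [0.4, -0.1, 0.3]
opening: 1.001
finger_force: 0.0
time: 9.9
eef_pos: [0.5658, -0.219, 0.0215]
tcp_rot: [0.986, -0.166, 0.002, 0.0]
contact_force: [-0.9, 2.2, 6.4]
opening: 0.624
finger_force: 42.5
```

```bash
python3 -m jog '[[0.6,0,0,-4,0,0,0],[0.6,0,0,-8,0,0,0],[0.6,0,0,-12,0,0,0],[0.6,0,0,-16,0,0,0],[0.6,0,0,-20,0,0,0],[0.6,0,0,-24,0,0,0],[0.6,0,0,-24,0,0,0],[0.6,0,0,-24,0,0,0],[0.6,0,0,-24,0,0,0]]'
python3 -c "
from h import *
C=cam('side');a=C[0][140:260,270:430]
D=cam('scene');b=D[0][140:260,200:360]
cv2.imwrite('pics/s3.png',np.hstack([cv2.resize(x,(400,300),interpolation=2) for x in(a,b)]))"
```

```text
time: 10.8
eef_pos: [0.5639, -0.2186, 0.0431]
tcp_rot: [0.986, -0.166, -0.001, -0.0]
contact_force: [-1.6, 0.1, -2.2]
opening: 0.619
finger_force: 42.9
```

View pics/s3.png

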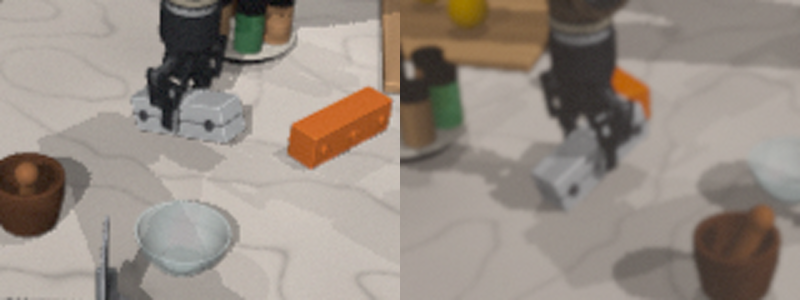

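The tin's near end (world -x) rose: its side-view button sits 10 px higher, while the far-end button stayed put. So the far (+x) end is heavy. I'll lower it, release, and check clearance to the orange tin before regrasping at the near end.

```bash
python3 -m jog '[[0.6,0,0,4,0,0,0],[0.6,0,0,8,0,0,0],[0.6,0,0,12,0,0,0],[0.6,0,0,16,0,0,0],[0.6,0,0,19,0,0,0],[0.6,0,0,21,0,0,0],[0.6,0,0,22,0,0,0],[0.6,0,0,22,0,0,0]]'
python3 -m jog '[[0.4,0,0,0,0,0,0],[0.2,0,0,0,0,0,0],[0,0,0,0,0,0,0],[0,0,0,0,0,0,0],[0,0,0,-4,0,0,0]]'
python3 - <<'E'
from h import *
d=np.load('w2.npz');C=(None,d['K'],d['M'],d['o'])
for z in(0,.05):print([ray(C,u,v,z)[:2].round(3).tolist() for u,v in((371,252),(361,290),(365,297),(402,258))])
s=get_state();print(s['eef_pos'])
E
```

```text
time: 11.7
eef_pos: [0.5644, -0.2188, 0.0216]
tcp_rot: [0.986, -0.166, -0.0, -0.0]
contact_force: [-2.5, 0.4, -1.4]
opening: 0.62
finger_force: 43.1
time: 12.2
eef_pos: [0.5645, -0.2188, 0.0253]
tcp_rot: [0.986, -0.166, 0.0, 0.0]
contact_force: [-0.2, -0.1, -0.3]
opening: 1.001
finger_force: 0.0
[[0.424, -0.246], [0.366, -0.215], [0.352, -0.218], [0.4, -0.287]]
[[0.452, -0.245], [0.402, -0.218], [0.39, -0.22], [0.432, -0.281]]
[ 0.56450267 -0.21882208  0.02532957]
```

```bash
python3 -m jog '[[0,-15,0,0,0,0,0],[0,-35,0,0,0,0,0],[0,-50,0,0,0,0,0],[0,-56,0,0,0,0,0],[0,-56,0,4,0,0,0],[0,-56,0,4,0,0,0]]'
python3 -c "
from h import *
C=cam('wrist');cv2.imwrite('pics/w4.png',C[0])
print(get_state()['eef_pos'])"
```

```text
time: 12.8
eef_pos: [0.5119, -0.2007, 0.0213]
tcp_rot: [0.986, -0.166, 0.0, 0.0]
contact_force: [0.3, -1.0, -0.8]
opening: 1.004
finger_force: 0.0
[ 0.51212119 -0.20079697  0.02138232]
```

View pics/w4.png

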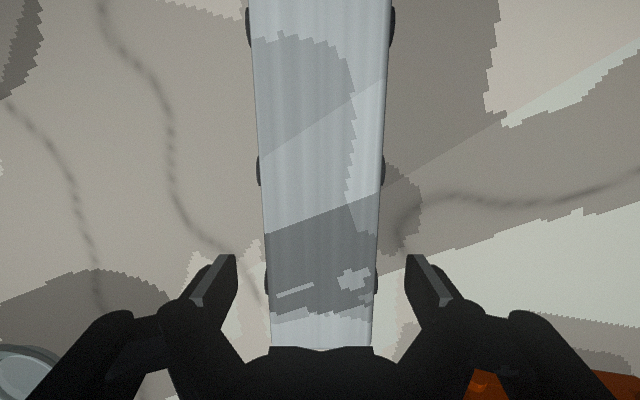

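The end buttons are at about (267,284) and (376,284), between the open pads. I'll check the offset numerically.

```bash
python3 -c "
from h import *
C=cam('wrist');
m=(ray(C,267,284,.025)+ray(C,376,284,.025))/2; m2=(ray(C,259,171,.025)+ray(C,384,171,.025))/2
s=get_state();Q=R.from_quat(s['tcp_rot']).inv()
print(m,m2,Q.apply(m-s['eef_pos'])*1000,Q.apply(m2-s['eef_pos'])*1000)"
```

```text
[ 0.50755565 -0.20015599  0.025     ] [ 0.5613049  -0.21874228  0.025     ] [-4.61095992  0.85518424 -3.53675684] [52.26108543  0.83917639 -3.48897788]
```

```bash
python3 -m jog '[[0,-4,1,0,0,0,0],[0.5,-4,1,0,0,0,0],[0.6,-4,1,0,0,0,0],[0.6,-4,1,0,0,0,0],[0.6,-4,1,0,0,0,0],[0.6,-4,1,0,0,0,0],[0.6,-4,1,0,0,0,0]]' 50
python3 -m jog '[[0.6,0,0,-10,0,0,0],[0.6,1,0,-22,0,0,0],[0.6,4,0,-34,0,0,0],[0.6,8,0,-46,0,0,0],[0.6,12,0,-56,0,0,0],[0.6,17,0,-66,0,0,0],[0.6,23,0,-76,0,0,0],[0.6,30,0,-86,0,0,0],[0.6,38,0,-95,0,0,0],[0.6,46,0,-104,0,0,0],[0.6,55,0,-112,0,0,0],[0.6,65,0,-120,0,0,0]]'
```

```text
time: 13.6
eef_pos: [0.5075, -0.2001, 0.0217]
tcp_rot: [0.986, -0.166, 0.0, 0.0]
contact_force: [-1.3, 1.6, 3.9]
opening: 0.616
finger_force: 52.8
time: 14.8
eef_pos: [0.5684, -0.221, 0.1408]
tcp_rot: [0.986, -0.166, -0.002, -0.001]
contact_force: [-1.0, -0.2, -5.1]
opening: 0.616
finger_force: 53.5
```

```bash
python3 -m jog '[[0.6,8,0,-6,0,0,0],[0.6,16,0,-14,0,0,0],[0.6,24,0,-24,0,0,0],[0.6,30,0,-36,0,0,0],[0.6,34,0,-50,0,0,0],[0.6,36,0,-70,0,0,0],[0.6,36,0,-90,0,0,0],[0.6,36,0,-110,0,0,0],[0.6,36,0,-125,0,0,0],[0.6,36,0,-135,0,0,0],[0.6,36,0,-135,0,0,0],[0.6,36,0,-135,0,0,0]]'
python3 -c "
from h import *
C=cam('side');a=C[0][60:260,270:470]
D=cam('scene');b=D[0][80:280,180:380]
cv2.imwrite('pics/s5.png',np.hstack([cv2.resize(x,(400,400),interpolation=2) for x in(a,b)]))"
```

```text
time: 16.0
eef_pos: [0.6025, -0.233, 0.2758]
tcp_rot: [0.986, -0.166, -0.0, -0.0]
contact_force: [0.2, 0.3, -4.7]
opening: 0.618
finger_force: 53.6
```

View pics/s5.png

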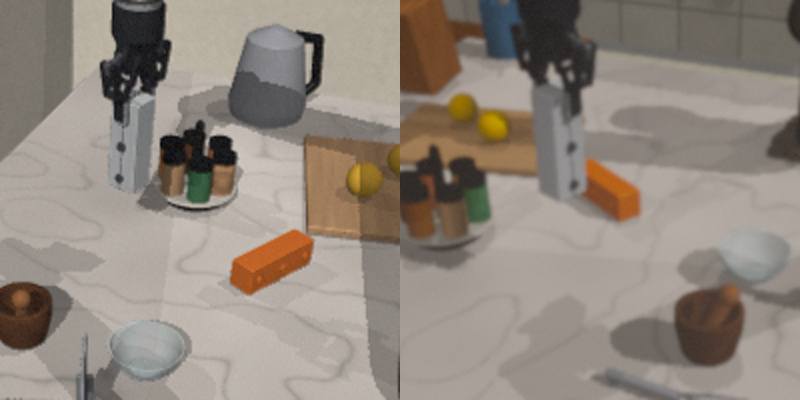

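The tin hangs vertically, far end down, clear of everything. Next I'll carry it to the stand.

```bash
python3 -c "
from h import *
go(.586,.188,.278,18.5)"
```

```text
go [-152.9, -392.3, -2.7] [-0.002, 0.003, -0.656]
```

```bash
python3 -m jog '[[0.6,-4,-10,0,0,0,-0.02],[0.6,-12,-31,0,0,0,-0.06],[0.6,-24,-62,0,0,0,-0.11],[0.6,-36,-93,-2,0,0,-0.16],[0.6,-48,-124,-2,0,0,-0.21],[0.6,-60,-155,-2,0,0,-0.26],[0.6,-72,-186,-2,0,0,-0.31],[0.6,-84,-217,-2,0,0,-0.36],[0.6,-96,-248,-2,0,0,-0.41],[0.6,-108,-278,-2,0,0,-0.46],[0.6,-120,-308,-2,0,0,-0.51],[0.6,-130,-335,-2,0,0,-0.56]]'
python3 -c "
from h import *
go(.586,.188,.278,18.5)"
```

```text
time: 17.3
eef_pos: [0.5884, 0.1283, 0.2776]
tcp_rot: [0.993, 0.115, -0.001, -0.0]
contact_force: [0.2, -0.3, -5.2]
opening: 0.618
finger_force: 54.0
go [11.3, -58.7, -0.4] [-0.001, 0.001, -0.092]
```

```bash
python3 -m jog '[[0.6,4,-20,0,0,0,-0.03],[0.6,7,-38,0,0,0,-0.06],[0.6,10,-50,0,0,0,-0.08],[0.6,11,-57,0,0,0,-0.092],[0.6,11,-59,0,0,0,-0.092],[0.6,11,-59,0,0,0,-0.092],[0.6,11,-59,0,0,0,-0.092],[0.6,11,-59,30,0,0,-0.092],[0.6,11,-59,60,0,0,-0.092],[0.6,11,-59,85,0,0,-0.092],[0.6,11,-59,95,0,0,-0.092],[0.6,11,-59,95,0,0,-0.092]]'
python3 -c "
from h import *
C=cam('side');a=C[0][160:320,220:380]
D=cam('scene');b=D[0][140:300,320:480]
cv2.imwrite('pics/s6.png',np.hstack([cv2.resize(x,(400,400),interpolation=2) for x in(a,b)]))"
```

```text
time: 18.5
eef_pos: [0.586, 0.1852, 0.1813]
tcp_rot: [0.987, 0.158, -0.002, 0.0]
contact_force: [-0.2, 0.2, -4.2]
opening: 0.62
finger_force: 53.9
```

View pics/s6.png

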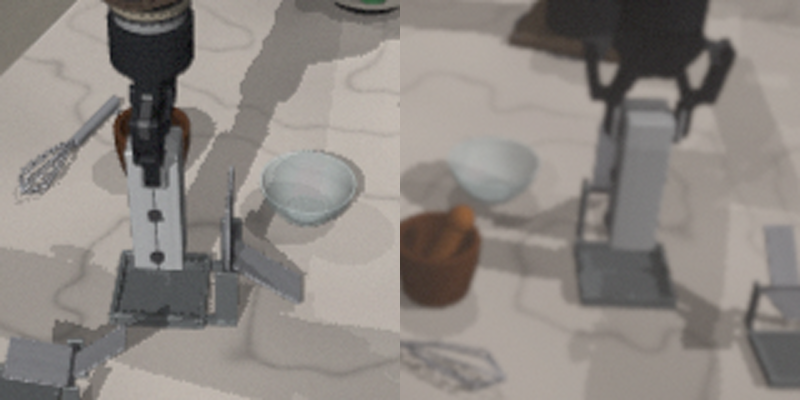

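The tin hangs straight, centred over the tray. I'll lower it gently.

```bash
python3 -m jog '[[0.6,0,-2,10,0,0,0],[0.6,0,-2,22,0,0,0],[0.6,0,-2,32,0,0,0],[0.6,0,-2,38,0,0,0],[0.6,0,-2,42,0,0,0],[0.6,0,-2,44,0,0,0],[0.6,0,-2,44,0,0,0]]'
python3 -m jog '[[0.6,0,0,1,0,0,0],[0.6,0,0,2,0,0,0],[0.6,0,0,3,0,0,0],[0.6,0,0,3,0,0,0]]'
python3 -m jog '[[0.6,0,0,1,0,0,0],[0.6,0,0,2,0,0,0],[0.6,0,0,2,0,0,0]]'
```

```text
time: 19.3
eef_pos: [0.5863, 0.1878, 0.1391]
tcp_rot: [0.987, 0.159, -0.0, -0.0]
contact_force: [0.5, -0.1, -3.8]
opening: 0.615
finger_force: 53.9
time: 19.7
eef_pos: [0.5863, 0.1878, 0.1363]
tcp_rot: [0.987, 0.159, -0.0, -0.0]
contact_force: [0.0, -0.9, -5.7]
opening: 0.615
finger_force: 53.9
time: 20.0
eef_pos: [0.5862, 0.1878, 0.1341]
tcp_rot: [0.987, 0.159, -0.0, -0.0]
contact_force: [-0.6, -0.1, -5.2]
opening: 0.618
finger_force: 53.9
```

```bash
python3 -m jog '[[0.6,0,0,1,0,0,0],[0.6,0,0,1,0,0,0],[0.6,0,0,1,0,0,0]]'
python3 -m jog '[[0.6,0,0,1,0,0,0],[0.6,0,0,1,0,0,0],[0.6,0,0,1,0,0,0]]'
python3 -m jog '[[0.6,0,0,0.5,0,0,0],[0.6,0,0,0.5,0,0,0],[0.6,0,0,0.5,0,0,0]]'
```

```text
time: 20.3
eef_pos: [0.5863, 0.1878, 0.1333]
tcp_rot: [0.987, 0.159, -0.0, 0.0]
contact_force: [-0.2, 0.1, -4.8]
opening: 0.617
finger_force: 53.9
time: 20.6
eef_pos: [0.5869, 0.188, 0.133]
tcp_rot: [0.987, 0.159, 0.001, -0.0]
contact_force: [0.7, -0.4, -1.7]
opening: 0.616
finger_force: 54.2
time: 20.9
eef_pos: [0.5872, 0.188, 0.1329]
tcp_rot: [0.987, 0.159, 0.001, -0.0]
contact_force: [0.9, -0.1, 1.2]
opening: 0.617
finger_force: 54.4
```

```bash
python3 -m jog '[[0.37,0,0,0,0,0,0],[0.34,0,0,0,0,0,0],[0.3,0,0,0,0,0,0],[0.2,0,0,0,0,0,0],[0,0,0,0,0,0,0],[0,0,0,0,0,0,0],[0,0,0,0,0,0,0],[0,0,0,-10,0,0,0],[0,0,0,-30,0,0,0],[0,0,0,-60,0,0,0],[0,0,0,-100,0,0,0],[0,0,0,-130,0,0,0]]' 20
python3 -c "
from h import *
C=cam('side');a=C[0][160:320,220:380]
D=cam('scene');b=D[0][140:300,320:480]
cv2.imwrite('pics/s7.png',np.hstack([cv2.resize(x,(400,400),interpolation=2) for x in(a,b)]))"
```

```text
time: 22.1
eef_pos: [0.5869, 0.188, 0.2654]
tcp_rot: [0.987, 0.159, 0.002, 0.0]
contact_force: [0.3, 0.9, 0.5]
opening: 1.001
finger_force: 0.0
```

View pics/s7.png

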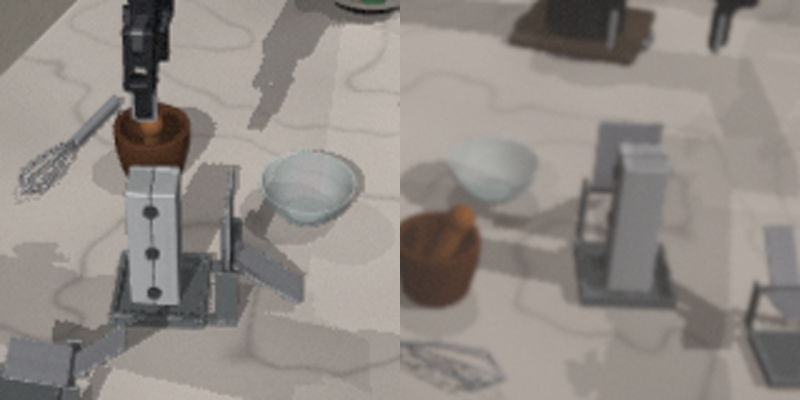

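The tin stands upright and free in the tray, with the backrest up. Last comes a quick numeric check of the base, then I'll hand in.

```bash
python3 - <<'E'
from h import *
C=cam('scene');D=cam('side')
u=np.array([np.cos(.323),np.sin(.323)])
p=ray(C,413.6,256.8,.006)[:2]-.025*u   # front face bottom mid
q=ray(D,220+154*.4,160+303*.4,.006)[:2]+.022*np.array([u[1],-u[0]])
for t in(p,q):
    d=t-[.586,.188]; print(t.round(4),(d@u).round(4),(d@[-u[1],u[0]]).round(4))
E
python3 -m jog '[[0,0,0,-5,0,0,0],[0,0,0,-10,0,0,0],[0,0,0,-10,0,0,0],[0,0,0,-10,0,0,0],[0,0,0,-10,0,0,0]]'
python3 -c "
from plant import workorder
print(workorder.sign_off())"
```

```text
[0.585  0.1953] 0.0014 0.0073
[0.5891 0.1871] 0.0026 -0.0018
time: 22.8
eef_pos: [0.5862, 0.1878, 0.2712]
tcp_rot: [0.987, 0.159, -0.001, -0.0]
contact_force: [-1.0, 0.2, 1.2]
opening: 0.997
finger_force: 0.0
the job is handed in; nothing more can be done
None
```

The job is handed in at about 23 s, with no verdict returned: the backrest is fully up, and the tin stands upright and released within about 8 mm of the tray's centre, with the end that dropped in the tilt test down.

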